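# Index the sample turret, then work the sagging gate bolt and hold the gate ajar

## Robot

A 6-joint arm with a two-finger parallel gripper is mounted at the origin on the work surface. World frame = base frame: x ahead of the robot, y to its left, z up, the work surface at z = 0. Lengths are in m, angles in rad, forces in N, time in s.
With the tool pointing down it reaches from about 0.325 to 0.775 m from the base axis. Payload 5.5 kg.
Tool frame: the origin (TCP) lies midway between the tips of the shut fingers; the grasp point (between the pads) lies 19 mm behind it (hold_point_z is the z of the grasp point in the tool frame, in m); z points along the fingers, y is the line along which they close (so a half turn about z gives the same grasp; the last joint's range is limited). The gripper opens to 85 mm and grips with 20 to 120 N. Pads are 22 mm wide; open, the fingers measure 114 mm over their backs; the gripper's body (76 mm by 85 mm) begins 54 mm behind the grasp point. The pads swing forward as they close: fully open they stand 13 mm farther back than shut.
Start: joints at [1.073, 0.091, 1.231, -0, 1.82, -0.057], TCP at [0.256, 0.543, 0.231] pointing down, gripper open.
Joint ranges: [-2.87, 2.87], [-0.86, 2.18], [0.17, 2.46], [-1.51, 4.65], [0.06, 2.69], [-2.65, 2.65]. Speed limits (rad/s): [2.57, 2.57, 3.01, 3.14, 3.14, 3.14].

## Interface

Orientations are given as a unit quaternion [w, x, y, z].
In Python, from bench import movep, movel, goto_joints, open_jaws, close_gripper, sleep, ik, camera, IKError, close_job, current_clock, current_joints, current_joint_velocities, current_effort, current_eef_pos, current_orientation, current_ft_force, current_moment, current_grip_width, current_grip_force, hold_point_z gives the robot as it stands. The module is installed in compiled form; this text tells all that it offers. Calls block until the motion is done:
- movep(position, orientation): joint-space move of the TCP to a pose.
- movel(position, vel=0.15, frame=None, contact_N=None): straight line of the TCP; frame=None keeps the orientation; vel is the mean speed in m/s. With contact_N (N) it stops when the force on the tool has changed by that much, and returns True; else False.
- goto_joints(angles): joint-space move.
- open_jaws() and close_gripper(f_grip=None): open the fingers fully, or close them until they stop; f_grip is the grip in N (None keeps the last).
- sleep(seconds).
- ik(position, orientation): joint angles nearest the present ones, or None.
- camera(name): name is "scene" or "top"; returns a dict with "image" (480x640x3 uint8, red, green, blue), "depth" (480x640 float32, m along the optical axis (not along the pixel's ray), 0 where there is no reading), "fx", "fy", "cx", "cy" (pixels), "rvec" (rotation vector, rad) and "tvec" (3), from world to camera coordinates, as OpenCV has them. Camera axes: x right, y down, z forward; pixel columns grow to the right and rows downward; lengths in m; the calibration is good to about 2 mm. A picture is of the moment at which its call begins.
A pose or a line that the arm cannot do raises IKError and nothing moves.
- close_job(): hands the job in; it is judged then, once.
Readings, each from a call of its own:
- current_clock(): time.
- current_joints(): joint angles.
- current_joint_velocities(): joint speeds.
- current_effort(): joint torques, N m.
- current_eef_pos(): TCP position.
- current_orientation(): TCP orientation.
- current_ft_force(): force on the tool from outside, world axes, zero at the start.
- current_moment(): the same for the moment, N m.
- current_grip_width(): opening from 0.0 (shut) to 1.0 (fully open).
- current_grip_force(): force on a finger pad.
Only numpy, scipy, OpenCV 4.12 (cv2) and the standard library are available. Lean on these libraries where they do the work, as an engineer would, in place of code of your own. Each camera call takes 0.05 s, during which the arm holds its last target. There are 200 camera calls.

## Task

Get the analyser's feed bay ready for loading: first pull up the blue sprung plunger on the sample turret, turn the turret clockwise to the red-marked notch and let the plunger drop fully home there. Then take the red knob of the gate's sagging barrel bolt, lift it over the bent keeper while pulling it fully back, and swing the gate open towards the robot to about 15 degrees. The gate springs shut, so finish still gripping the red knob and holding the gate still and ajar; leave the turret locked and the glassware and tools on the bench undisturbed.

Things in the scene. Friction and masses are not known exactly. Their poses are not given: they have to be found in the camera images.
- bay: Fixed guard bay, its front is the gate. Origin on the bench (z = 0) under the gate line; +x through the gate into the bay (away from the robot at yaw 0), +y along the shut gate from keeper post to hinge post. Posts 30 mm square, 135 mm high, at y = +162 (hinge) and -157 mm (keeper); clear side panels 110 mm high (120 mm at their rear posts) run back 250 mm from them.
- gate_hinge (a point): Point on the gate's vertical hinge axis, at bay x = 0, y = +140 mm, 135 mm above the bench (level with the gate's top edge).
- gate (a joint): Gate angle, rad: 0 shut, grows as the free end swings to bay -x (towards the robot), stop at 0.9. White frame with clear panel, 260 mm long, 18 mm thick, top edge 135 mm above the bench. A closer spring (0.4 N m shut, 0.5 N m at 0.26 rad) always pulls it shut: about 3 N at the knob holds it.
- keeper (a point): Top centre of the bent keeper's lip, brass, on the keeper post: two upturned ears 6 mm thick (bay y), top 103.5 mm above the bench, 14 mm slot between them for the bolt's 10 mm shaft. Beyond the lip (bay -y) a cheek on the robot side rises to 140 mm, so the gate cannot open until the nose is drawn back over the lip.
- barrel (a joint): Lift angle of sagging barrel and bolt, rad: 0 sagged (nose 0.10 rad below level), grows as the nose rises, stop 0.11. Hangs on a screw at bay x -30, y +80 mm, 125 mm above the bench (gate shut), turning about bay x. Its weight, about 2 N at the knob, drops it again. The nose clears the lip above 0.065 rad: knob 10 mm above rest; knob's stop about 17 mm up, where it has also moved 5 mm to bay +y.
- bolt (a joint): Slide of the bolt in its barrel, m: about 0 shot, grows as it is pulled along the gate to bay +y (to the hinge), range -0.006 to 0.042, friction 1.2 N. 10 mm steel rod; its nose collar, 24 mm across, 12 mm long, sits sagging about 5 mm beyond the keeper's lip and catches on it if pulled without lifting. From 0.03 on the nose is clear of the keeper and the gate can swing.
- bolt_knob: Red ball knob, 24 mm across, on a 10 mm stem 55 mm above the bolt; origin at the ball's centre, about 164 mm above the bench at rest, at bay x = -30 mm, y = -80 mm when shot (220 mm from the hinge axis). It lies along the bolt 155 mm from the barrel's screw. Free space of 25 mm and more all round, above the gate's top edge: grip from above.
- indexer: Fixed round stand of the sample turret, in the bay behind the gate: 200 mm wide plate on a cream foot, with a raised steel track 85 mm from the centre, 8 mm high, top 103 mm above the bench. Origin on the bench on the turret's axis. Two 14 mm notches in the track: start notch towards its own -y, red-marked notch 60 degrees clockwise from above, towards its own (-0.866, -0.5).
- turret (a joint): Turret angle, rad, 0 with the plunger in the start notch, grows clockwise seen from above, 1.047 at the red-marked notch; end stops at -0.03 and 1.08. Turns lightly (0.03 N m friction) once the plunger is up; the notch leaves about 0.035 rad of play either way.
- plunger (a joint): Height of the plunger above fully home, m: 0 home in a notch, stop at 0.016. It must be up by more than 0.008 to leave a notch, and rests at about 0.008 on the track between notches. A spring pushes it down with 3.5 N at 0 and 7.5 N at the stop.
- plunger_knob: Blue ball knob, 22 mm across, on top of the plunger's 8 mm stem; origin at the ball's centre, 85 mm from the turret's axis, 158 mm above the bench when home. It travels round with the turret and turns with it. The brass housing under it ends 122 mm above the bench. Grip from above.
- beaker: Glass beaker, 68 mm wide, 85 mm high, loose bystander; origin under its base.
- reagent: Amber bottle, 64 mm wide, 130 mm high, loose bystander; origin under its base.
- spatula: Steel spatula 190 mm long lying on the bench, loose bystander; origin near its middle.
- sample_jar: White jar, 52 mm wide, 60 mm high, loose bystander beside the hinge post; origin under its base.
- dish: White bowl, 100 mm wide, 35 mm high, loose bystander; origin under its base.
- screwdriver: Yellow-handled screwdriver 190 mm long lying on the bench, loose bystander; origin near its middle.
- vial: Green vial, 32 mm wide, 60 mm high, loose bystander near the keeper post; origin under its base.
There are look-alikes about, which are no part of the job. Leave any brown look-alike of the indexer alone.

How it is judged:
By the outcome, as a careful person would: the job done as asked, in the order asked, and still so for the second after the job is handed in, while the arm keeps its last pose, push and grip.
It also fails if it takes over 45 s, if anything falls off the work surface, if the arm or the gripper's body presses on something with over 40 N, if the wrist force passes 120 N, or if a joint passes its speed limit or range.

## Working session

There is one attempt and no reset: what is moved stays moved. The work goes in short steps, each a Python script; the robot and the scene stay as the last script left them, time stands still between calls to the robot, and variables do not carry over. Pictures are saved under pics/ and viewed, at most 10 in all, crops included, and the job is handed in when it is done.

```bash
mkdir -p pics
cat > h.py <<'E'
import numpy as np, cv2
from bench import *
def cam(n):
    c=camera(n); c['R']=cv2.Rodrigues(np.array(c['rvec'],float))[0]; c['t']=np.array(c['tvec'],float).ravel(); return c
def ray(c,u,v):
    d=c['R'].T@np.array([(u-c['cx'])/c['fx'],(v-c['cy'])/c['fy'],1.]); return -c['R'].T@c['t'],d
def pt(c,u,v,depth): o,d=ray(c,u,v); return o+d*depth
def plane(c,u,v,z): o,d=ray(c,u,v); return o+d*(z-o[2])/d[2]
def tri(r1,r2):
    A=np.zeros((3,3));b=np.zeros(3)
    for o,d in(r1,r2):
        d=d/np.linalg.norm(d);P=np.eye(3)-np.outer(d,d);A+=P;b+=P@o
    p=np.linalg.solve(A,b); return p
def cloud(c):
    v,u=np.mgrid[:480,:640]; D=c['depth']; 
    p=np.stack([(u-c['cx'])/c['fx']*D,(v-c['cy'])/c['fy']*D,D],-1)-c['t']
    return p@c['R']
def blobs(c,col,amin=25):
    H=cv2.cvtColor(c['image'],cv2.COLOR_RGB2HSV)
    h,s,v=[H[...,i].astype(int) for i in range(3)]
    m=dict(red=((h<8)|(h>172)),blue=((h>100)&(h<130)))[col]&(s>130)&(v>60)
    n,l,st,ce=cv2.connectedComponentsWithStats(m.astype(np.uint8))
    return [(ce[i],st[i],l==i) for i in range(1,n) if st[i,4]>=amin]
E
python3 - <<'E'
from h import *
for n in('scene','top'):
    c=cam(n); cv2.imwrite(f'pics/{n}0.png',c['image'][...,::-1]); np.savez(f'{n}0.npz',**c)
    print(n,-c['R'].T@c['t'],c['fx']); P=cloud(c)
    for col in('red','blue'):
        for ce,st,m in blobs(c,col,15):
            k=m&(c['depth']>0); print(col,ce.round(1),st,np.median(P[k],0).round(3) if k.any() else None)
print(hold_point_z() if callable(hold_point_z) else hold_point_z,current_clock(),current_orientation())
E
```

```text
scene [ 1.24260252 -0.42094725  0.88401421] 532.6733270216661
red [524.5 165. ] [523 163   4   5  16] [0.511 0.569 0.125]
red [302.4 236.3] [297 231  12  12 117] [ 0.513 -0.063  0.171]
blue [129.8  13.5] [118   0  24  27  66] [-2.431  0.224 -0.274]
blue [347.8  53.1] [  256     0   197   121 14980] [-0.652  0.755 -0.034]
blue [529.7   4.4] [508   0  50  14 434] [-0.814  2.005 -0.107]
blue [103.8 114.2] [    0    39   222   157 20813] [-0.653 -0.265 -0.047]
blue [441.9  57. ] [439  53   7   9  22] [-0.65   1.302 -0.177]
blue [451.3  77.9] [442  64  19  31 379] [-0.651  1.386 -0.299]
blue [332.5 164.6] [329 161   8   8  48] [0.314 0.125 0.165]
blue [355.6 280.9] [351 276  10  11  79] [ 0.67  -0.035  0.167]
blue [559.  333.3] [ 487  280  148  110 8726] [0.887 0.314 0.026]
blue [534.6 410.9] [ 472  356  132  109 3227] [ 0.819  0.484 -0.527]
blue [142.1 370.1] [132 361  21  20 319] [ 0.634 -0.435  0.13 ]
blue [440.8 466.1] [ 403  439   65   41 1091] [ 0.819  0.167 -0.499]
top [0.2281402  0.01176663 1.18693538] 483.6442389355079
red [347.7 219.4] [343 215  10  10  82] [ 0.507 -0.06   0.171]
red [ 68.  226.2] [ 66 223   5   7  29] [0.509 0.571 0.123]
red [250.1 352.7] [247 349   7   8  31] [0.226 0.156 0.094]
blue [535.2 108.6] [ 497   68   79   82 4221] [ 0.852 -0.578  0.013]
blue [196.6  96.8] [ 144   72  106   51 5190] [0.884 0.319 0.02 ]
blue [333.6 153.7] [329 149  10  10  73] [ 0.664 -0.033  0.164]
blue [505.5 172.1] [499 166  14  13 154] [ 0.631 -0.433  0.128]
blue [259.5 312.6] [255 308  10  10  71] [0.307 0.129 0.165]
-0.0187 0.1 [-2.52824150e-04  2.18615529e-01  9.75810648e-01 -8.75117649e-04]
```

View pics/scene0.png

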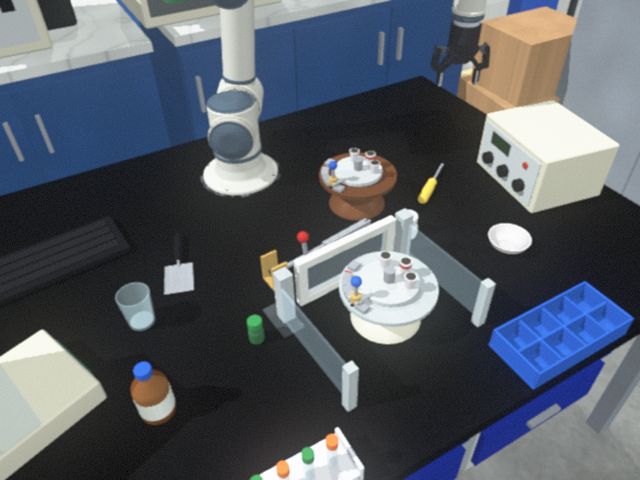

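View pics/top0.png

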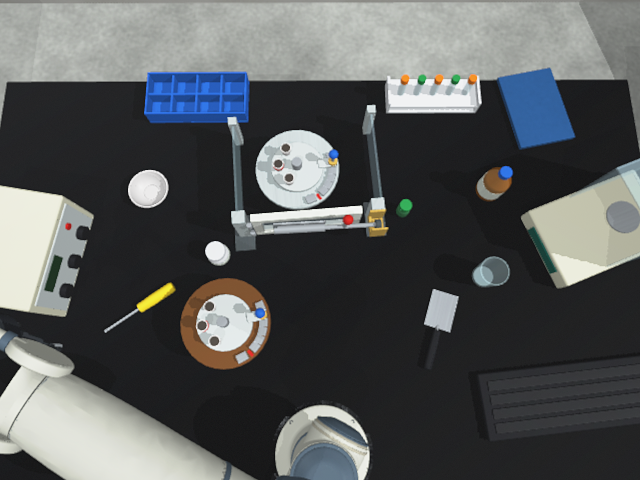

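The scene view shows the real turret (cream foot) behind the white gate, with its blue knob at (355,281) and the red bolt knob at (302,236). The brown decoy's knob is at (332,165). In the top view the blue knob is at (334,154), the red knob at (348,219) and the red notch mark at about (319,197).

Run:
```python
from h import *
S=dict(np.load('scene0.npz'));T=dict(np.load('top0.npz'))
print('blue',tri(ray(S,355.6,280.9),ray(T,333.6,153.7)),'red',tri(ray(S,302.4,236.3),ray(T,347.7,219.4)))
P=cloud(T); Q=cloud(S)
# turret plate: top rim via depth, points z .085-.108
for n,C in(('top',P),('scene',Q)):
    m=(abs(C[...,0]-.65)<.16)&(abs(C[...,1]-.05)<.16)
    print(n,'z hist',[(round(a,3),int(b)) for b,a in zip(*np.histogram(C[m][:,2],bins=np.arange(.07,.19,.006)))])
H=cv2.cvtColor(T['image'],cv2.COLOR_RGB2HSV)
# plate top contour: depth height band
m=((P[...,2]>.083)&(P[...,2]<.115)&(abs(P[...,0]-.645)<.125)&(abs(P[...,1]-.05)<.13)).astype(np.uint8)
n,l,st,ce=cv2.connectedComponentsWithStats(m); i=1+np.argmax(st[1:,4]); print(st[i],ce[i])
pts=P[l==i]; c,r=cv2.minEnclosingCircle(pts[:,:2].astype(np.float32)); print('plate',c,r)
# posts: highest things z .12-.145, list components
for n,C in(('top',P),('scene',Q)):
    m=((C[...,2]>.128)&(C[...,2]<.142)&(C[...,0]>.4)&(C[...,0]<.85)&(abs(C[...,1]-.05)<.25)).astype(np.uint8)
    k,l,st,ce=cv2.connectedComponentsWithStats(m)
    for i in range(1,k):
        if st[i,4]>15:
            p=C[l==i]; rr=cv2.minAreaRect((p[:,:2]*1000).astype(np.float32)); print(n,ce[i].round(),st[i,4],rr,p.mean(0).round(4))
# pixel level: red mark near notch
h,s,v=[H[...,i].astype(int) for i in range(3)]
m=((h<10)|(h>170))&(s>90); m[:185]=0;m[205:]=0;m[:,:305]=0;m[:,335:]=0
yy,xx=np.nonzero(m); print('mark',xx.mean(),yy.mean(),len(xx),plane(T,xx.mean(),yy.mean(),.1))
z=lambda im,a,b,c,d,k:cv2.resize(im[b:d,a:c,::-1],None,fx=k,fy=k,interpolation=cv2.INTER_CUBIC)
cv2.imwrite('pics/zt.png',z(T['image'],220,95,420,245,4))
```

```text
blue [ 0.66454222 -0.03190653  0.15994018] red [ 0.50769163 -0.06049878  0.16561809]
top z hist [(np.float64(0.07), 78), (np.float64(0.076), 96), (np.float64(0.082), 127), (np.float64(0.088), 1238), (np.float64(0.094), 1521), (np.float64(0.1), 579), (np.float64(0.106), 1609), (np.float64(0.112), 329), (np.float64(0.118), 351), (np.float64(0.124), 373), (np.float64(0.13), 1121), (np.float64(0.136), 439), (np.float64(0.142), 5), (np.float64(0.148), 2), (np.float64(0.154), 10), (np.float64(0.16), 49), (np.float64(0.166), 74), (np.float64(0.172), 34), (np.float64(0.178), 0)]
scene z hist [(np.float64(0.07), 404), (np.float64(0.076), 394), (np.float64(0.082), 474), (np.float64(0.088), 709), (np.float64(0.094), 2797), (np.float64(0.1), 901), (np.float64(0.106), 1882), (np.float64(0.112), 680), (np.float64(0.118), 485), (np.float64(0.124), 497), (np.float64(0.13), 839), (np.float64(0.136), 873), (np.float64(0.142), 24), (np.float64(0.148), 10), (np.float64(0.154), 19), (np.float64(0.16), 64), (np.float64(0.166), 77), (np.float64(0.172), 54), (np.float64(0.178), 0)]
[ 256  130   83   79 4598
[... 2394 characters left out ...]
119140625) [0.6533 0.0931 0.1369]
scene [281. 273.] 271 ((551.77880859375, -131.3910369873047), (38.834075927734375, 35.137386322021484), 4.088612079620361) [ 0.552  -0.1337  0.136 ]
scene [389. 272.] 119 ((657.00537109375, 51.166038513183594), (22.379039764404297, 23.02135467529297), 38.632389068603516) [0.6588 0.05   0.1375]
scene [410. 278.] 134 ((690.9248657226562, 77.22749328613281), (23.272348403930664, 26.366455078125), 53.588157653808594) [0.6923 0.0759 0.1374]
scene [356. 291.] 19 ((667.8955078125, -33.33621597290039), (5.9805779457092285, 3.877391815185547), 55.822654724121094) [ 0.668  -0.0333  0.1351]
mark 318.1764705882353 195.76470588235293 17 [0.58404238 0.00347914 0.1       ]
```

View pics/zt.png

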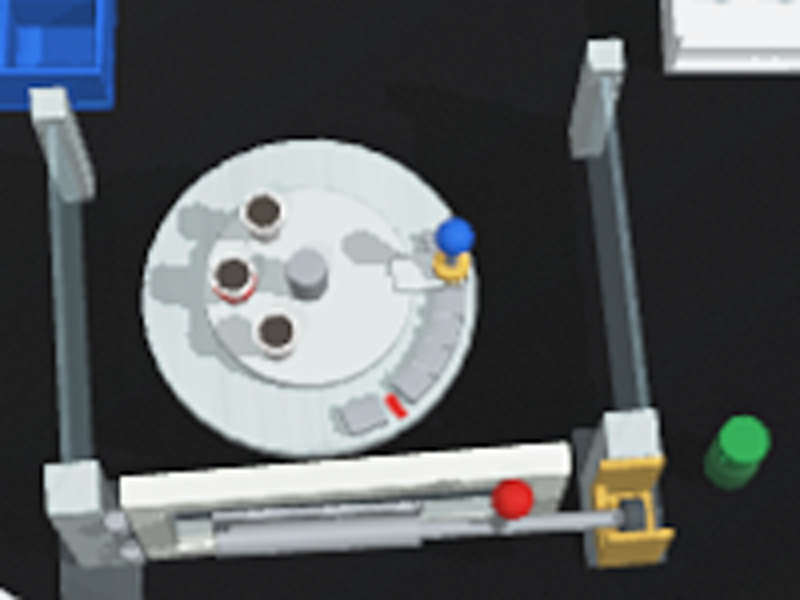

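The numbers agree with the text:

| Item | Measured |
|---|---|
| Turret axis | about (0.657, 0.053) |
| Blue knob radius | 85 mm |
| Bay yaw | about 4.6° |
| Red knob | within 2 mm of its predicted place |

Now I'll grasp the plunger.

```bash
cat >> h.py <<'E'
def q(a): a=np.radians(a); return [0,np.cos(a/2),np.sin(a/2),0]
def stat(s): print(s,round(float(current_clock()),2),np.round(current_eef_pos(),4),'F',np.round(current_ft_force(),1),'w',round(float(current_grip_width()),3),'gf',round(float(current_grip_force()),1))
E
python3 - <<'E'
from h import *
movep([.6645,-.032,.235],q(95)); stat('above')
movel([.6645,-.032,.138],vel=.15); stat('down')
close_gripper(60); stat('grip')
movel([.6645,-.032,.151],vel=.04); stat('lift')
for n in('scene','top'):
    c=cam(n); print(n,[(b[0].round(1),b[1][4]) for b in blobs(c,'blue',8) if 320<b[0][0]<370 and 140<b[0][1]<300])
    np.savez(n+'1.npz',**c)
    cv2.imwrite(f'pics/{n}1.png',cv2.resize(c['image'][100:340,220:480,::-1],None,fx=2,fy=2))
E
```

```text
above 2.6 [ 0.6645 -0.0309  0.2351] F [ 0.1 -0.1 -0. ] w 1.0 gf 0.0
down 3.4 [ 0.665  -0.0319  0.1394] F [0.4 0.3 0.8] w 1.0 gf 0.0
grip 4.03 [ 0.6647 -0.0321  0.1386] F [ 0.1 -1.1  3. ] w 0.22 gf 58.4
lift 4.51 [ 0.6642 -0.0321  0.1501] F [ 1.1 -0.4 -7.8] w 0.216 gf 58.7
scene [(array([331.2, 165.7]), np.int32(23)), (array([351.9, 275.6]), np.int32(33))]
top []
```

View pics/scene1.png

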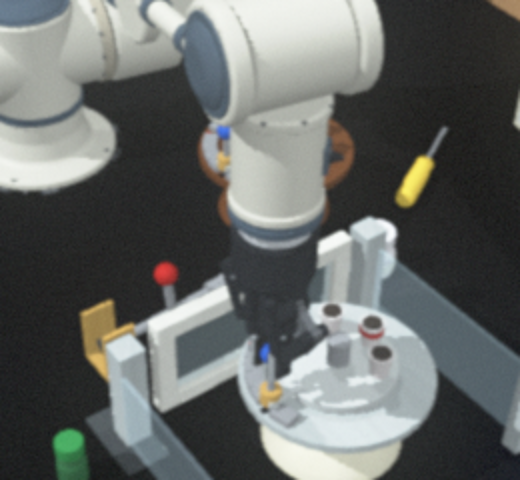

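The fingers hold the blue knob, seen in the crop at (265,352). The plunger has risen out of its housing and the force has gone to −7.8 N, which fits the spring. Next I'll turn it clockwise.

Run:
```python
from h import *
c=np.array([.657,.053]); p=np.array([.6645,-.032])-c
for th in np.linspace(0,60,9)[1:]:
    t=-np.radians(th); R=np.array([[np.cos(t),-np.sin(t)],[np.sin(t),np.cos(t)]])
    movel([*(c+R@p),.151],vel=.07,frame=q(95-th)); stat(th)
    F=np.array(current_ft_force())
    if np.hypot(F[0],F[1])>15: print('STOP'); break
cm=cam('scene'); cv2.imwrite('pics/scene2.png',cv2.resize(cm['image'][200:350,260:460,::-1],None,fx=3,fy=3))
```

```text
7.5 4.92 [ 0.6531 -0.0323  0.1507] F [ 0.5 -1.  -7.4] w 0.221 gf 58.7
15.0 5.22 [ 0.6423 -0.0312  0.151 ] F [-0.2 -1.2 -6.9] w 0.223 gf 58.8
22.5 5.53 [ 0.6316 -0.0287  0.151 ] F [-0.9 -2.6 -7.9] w 0.219 gf 58.8
30.0 5.84 [ 0.621  -0.0248  0.1509] F [-2.1 -4.2 -6.6] w 0.217 gf 58.8
37.5 6.15 [ 0.611  -0.0194  0.1508] F [-2.7 -4.2 -7.1] w 0.221 gf 58.8
45.0 6.46 [ 0.6017 -0.0129  0.1507] F [-5.2 -3.3 -6.2] w 0.223 gf 58.9
52.5 6.77 [ 0.5934 -0.0051  0.1506] F [-6.3 -4.2 -7.9] w 0.219 gf 58.9
60.0 7.08 [0.5861 0.0037 0.1505] F [-7.  -4.6 -5.8] w 0.218 gf 58.9
```

View pics/scene2.png

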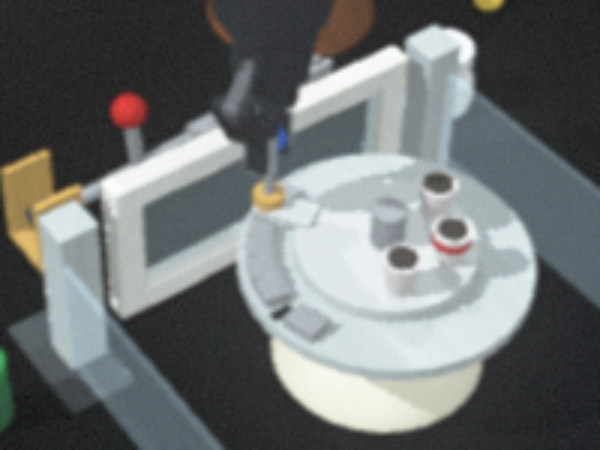

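In this crop the plunger stem (270,170) sits in its brass housing at the far-left of the track, and the start notch at (285,315) is empty. The turret has turned 60° towards the gate, so I'll lower the plunger and check that it drops.

Run:
```python
from h import *
# relieve radial preload (1 mm outward), then lower
movel([.5861-.0008,.0037-.0005,.151],vel=.03); stat('rel')
print(movel([.5853,.0032,.1385],vel=.03,contact_N=9)); stat('low')
c=cam('scene'); print([(b[0].round(1),b[1][4]) for b in blobs(c,'blue',8) if 320<b[0][0]<380 and 200<b[0][1]<300])
```

```text
rel 7.38 [0.5857 0.0036 0.1511] F [-0.8 -0.5 -6.1] w 0.219 gf 58.8
True
low 7.83 [0.5856 0.0036 0.1385] F [1.  0.8 6.6] w 0.22 gf 59.8
[(array([353.2, 250.1]), np.int32(17))]
```

The plunger is back at its original grip height (0.1385), so it is home. I'll release, rise and verify.

Run:
```python
from h import *
open_jaws(); stat('open')
movel([.5853,.0032,.23],vel=.2)
movep([.45,.12,.27],q(60)); stat('away')
d={n:cam(n) for n in('scene','top')}
B={n:[b[0] for b in blobs(c,'blue',15) if 300<b[0][0]<370 and 150<b[0][1]<300 and b[1][4]<200] for n,c in d.items()}
Rr={n:[b[0] for b in blobs(c,'red',40)] for n,c in d.items()}
print(B,Rr)
for k in(B,Rr):
    if k['scene'] and k['top']: print(tri(ray(d['scene'],*k['scene'][0]),ray(d['top'],*k['top'][0])))
cv2.imwrite('pics/top3.png',cv2.resize(d['top']['image'][95:245,220:420,::-1],None,fx=3,fy=3))
```

```text
open 8.54 [0.5841 0.0036 0.1354] F [ 0.1  0.5 -0. ] w 1.001 gf 0.0
away 9.93 [0.4503 0.1196 0.2687] F [-0.4 -0.6 -0.4] w 1.001 gf 0.0
{'scene': [array([332.45833333, 164.60416667]), array([349.5       , 250.26315789])], 'top': [array([318.0483871 , 186.51612903])]} {'scene': [array([302.40869565, 236.1826087 ])], 'top': [array([347.67073171, 219.41463415])]}
[0.52594057 0.00300787 0.32911392]
[ 0.50759993 -0.06041933  0.16583265]
```

View pics/top3.png

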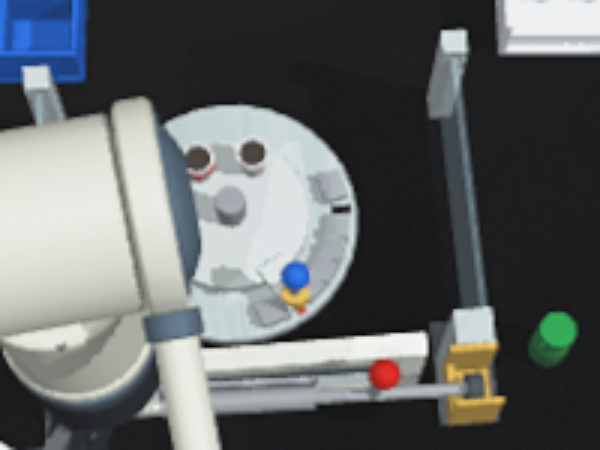

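The top crop shows the plunger at the red mark (blue knob at 296,275), the start notch empty and the red bolt knob unmoved at (385,375). Next I'll grip the red knob and lift it.

Run:
```python
from h import *
S=dict(np.load('scene0.npz'));T=dict(np.load('top0.npz'))
b=tri(ray(S,349.5,250.26),ray(T,318.05,186.52)); print('blue now',b, np.degrees(np.arctan2(b[1]-.053,b[0]-.657)))
k=[.5076,-.0604]
movep([*k,.25],q(94.6)); movel([*k,.1445],vel=.15); stat('down')
close_gripper(70); stat('grip')
Y=np.array([-.080,.997])
g=np.array(k)
g=g+Y*.004; movel([*g,.1445+.0143],vel=.04); stat('lift')
c=cam('scene'); np.savez('s4.npz',**c); cv2.imwrite('pics/scene4.png',cv2.resize(c['image'][190:320,220:420,::-1],None,fx=3.5,fy=3.5))
```

```text
blue now [0.58628763 0.00380234 0.1590634 ] -145.17199163739193
down 11.8 [ 0.5081 -0.0602  0.1458] F [0.4 0.6 0.9] w 1.002 gf 0.0
grip 12.43 [ 0.5081 -0.0605  0.1451] F [ 2.3 -0.1  4. ] w 0.244 gf 68.3
lift 12.95 [ 0.5073 -0.0562  0.1586] F [ 2.2  1.2 -3.8] w 0.239 gf 68.5
```

View pics/scene4.png

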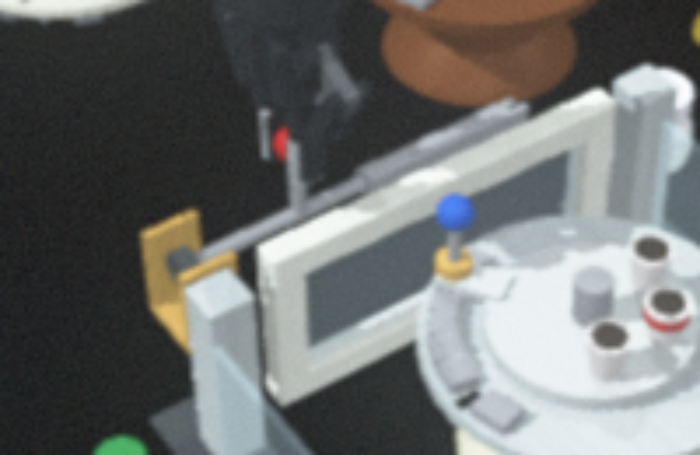

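The blue knob reads z = 0.159, so it is home at −145°. The red knob (285,145) has lifted with the bolt, and the nose collar (182,262) is now at lip height or above. Now I'll pull it back.

Run:
```python
from h import *
Y=np.array([-.080,.997]); g=np.array([.5076,-.0604])+Y*.004
r=False
for d in(.012,.024,.035,.046):
    r=movel([*(g+Y*d),.1588+.012*d],vel=.06,contact_N=10); stat((d,r))
    if r: break
c=cam('scene'); cv2.imwrite('pics/scene5.png',cv2.resize(c['image'][190:320,220:420,::-1],None,fx=3.5,fy=3.5))
```

```text
(0.012, False) 13.35 [ 0.5062 -0.0436  0.1588] F [ 2.5  1.3 -4.3] w 0.242 gf 68.5
(0.024, False) 13.7 [ 0.5054 -0.0318  0.159 ] F [ 3.3  1.2 -4.7] w 0.24 gf 68.5
(0.035, False) 14.03 [ 0.5045 -0.0208  0.1591] F [ 3.2  0.8 -4. ] w 0.244 gf 68.5
(0.046, True) 14.29 [ 0.5037 -0.0119  0.1592] F [ 2.4 -4.5 -1.9] w 0.241 gf 68.7
```

View pics/scene5.png

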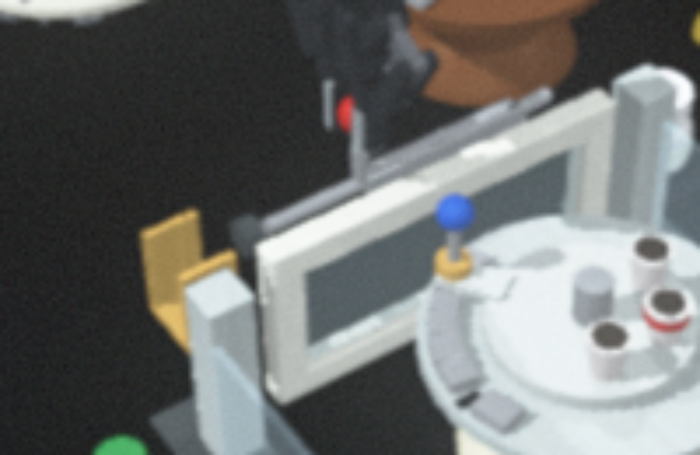

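The bolt met its back stop after about 44 mm of travel, and the collar (245,235) is clear of the brass lip. Now I'll swing the gate.

Run:
```python
from h import *
H=np.array([.5199,.1614]); p=np.array([.5037,-.0119])+np.array([.00004,-.0005])-H
for th in(3,6,9,12,15):
    t=-np.radians(th); R=np.array([[np.cos(t),-np.sin(t)],[np.sin(t),np.cos(t)]])
    movel([*(H+R@p),.1592],vel=.05,frame=q(94.6-th)); stat(th)
    F=np.array(current_ft_force())
    if np.hypot(F[0],F[1])>20: print('STOP'); break
sleep(1); stat('hold')
d={n:cam(n) for n in('scene','top')}
P=cloud(d['scene'])
m=((P[...,2]>.128)&(P[...,2]<.14)&(P[...,0]>.4)&(P[...,0]<.56)&(P[...,1]>-.12)&(P[...,1]<.17)).astype(np.uint8)
k,l,st,ce=cv2.connectedComponentsWithStats(m)
for i in range(1,k):
    if st[i,4]>60: print(ce[i],st[i,4],cv2.minAreaRect((P[l==i][:,:2]*1000).astype(np.float32)))
cv2.imwrite('pics/s6.png',cv2.resize(d['scene']['image'][140:360,210:490,::-1],None,fx=2.5,fy=2.5))
```

```text
3 14.67 [ 0.4946 -0.0109  0.1588] F [ 2.3  0.4 -4.2] w 0.239 gf 68.6
6 15.0 [ 0.4858 -0.0095  0.1589] F [ 2.5  0.9 -4.5] w 0.238 gf 68.6
9 15.33 [ 0.477  -0.0077  0.1592] F [ 3.2  0.5 -4.5] w 0.238 gf 68.6
12 15.67 [ 0.4682 -0.0053  0.1592] F [ 2.4  1.  -4.6] w 0.244 gf 68.6
15 16.0 [ 0.4595 -0.0024  0.1593] F [ 3.8 -0.3 -4.4] w 0.241 gf 68.6
hold 17.0 [ 0.4593 -0.0023  0.1592] F [ 2.7  0.7 -4.1] w 0.242 gf 68.6
[337.2846553  228.36100815] 1349 ((484.2477722167969, 34.22850036621094), (255.2412109375, 50.8914680480957), 79.35968017578125)
```

View pics/s6.png

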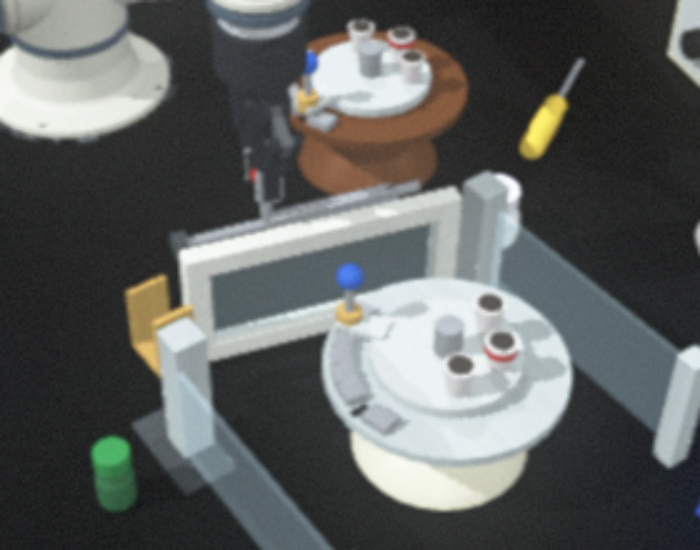

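The gate stands ajar: its top edge has turned about 15.1° from shut (10.6° + 4.5°). The red knob is still gripped at (252,175), the blue plunger is home at (349,277), and the vial, jar and screwdriver stand undisturbed.

```bash
python3 -c "
from bench import *
print(close_job())"
```

```text
the job is handed in; nothing more can be done
None
```

I handed the job in at about 17 s: the turret is locked at the red-marked notch, the bolt is lifted and fully back, and the gate is held still at about 15° with the red knob gripped; no judged result came back.

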